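# Hang the cleaned pliers back on the bench stand in the same order

### The arm

A 6-joint arm with a two-finger parallel gripper is mounted at the origin on the work surface. World frame = base frame: x ahead of the robot, y to its left, z up, the work surface at z = 0. Lengths are in mm, angles in rad, forces in N, time in s.
With the tool pointing down it reaches from about 350 to 875 mm from the base axis. Payload 4.2 kg.
Tool frame: the origin (TCP) lies midway between the tips of the shut fingers; the grasp point (between the pads) lies 19 mm behind it; z points along the fingers, y is the line along which they close (so a half turn about z gives the same grasp; the last joint's range is limited). The gripper opens to 85 mm and grips with 20 to 120 N. Pads are 22 mm wide; open, the fingers measure 114 mm over their backs; the gripper's body (76 mm by 85 mm) begins 54 mm behind the grasp point. The pads swing forward as they close: fully open they stand 13 mm farther back than shut.
Start: joints at [-0.929, 0.385, 0.008, 0, -1.194, -0.259], TCP at [233.463, -579.736, 231.312] pointing down, gripper open.
Joint ranges: [-3.14, 3.14], [-1.21, 2.06], [-1.07, 1.41], [-3.16, 2.05], [-2.99, -0.16], [-3.1, 3.1]. Speed limits (rad/s): [2.79, 2.79, 3.14, 3.14, 3.14, 3.14].

### API

Orientations are given as a unit quaternion [x, y, z, w].
In Python, from bench import read_state, get_image, job_done gives the robot as it stands.
- The arm moves only by the tool servo_tool, never from a script. Its arguments are lists of equal length, an entry for each row: "rotation": the turn, a rotation vector about the world's x, y, z scaled (see below), a list of three; "slide": the shift along the world's x, y, z scaled (see below), a list of three; "grip": the opening, from -1 (shut) to 1 (fully open). In form: {"rotation": [[rx, ry, rz], ...], "slide": [[tx, ty, tz], ...], "grip": [grip, ...]}. A call has 1 to 8 rows; each row is the pose to reach, as a shift and turn from the pose commanded when the call began, turning the shorter way round; what a row does not reach only later rows make up. The controller multiplies each number of a shift by 0.2 m and each number of a turn by 360 degrees. A row lasts 1/8 s, in which the tool goes at most 62.5 mm and 10.7 degrees, less where a joint would pass 70% of its speed; a pose out of reach is approached as far as the arm can. A call with a number of a shift or a turn outside -1 to 1 is refused whole. A call with a gripper value outside its range is refused whole. The fingers move at their own pace and stop on an object; the grip force is fixed at half the most. Time passes only in rows, so rows that repeat a pose let the fingers close. It gives the time, the measured TCP pose, the force, the opening and the grip force at its end, in the units of the state.
- read_state(): the state, without advancing time (a new reading comes with each control period).
- get_image(name): name is "scene" or "side" or "wrist"; returns a dict with "image" (384x512x3 uint8, red, green, blue), "depth" (384x512 float32, mm along the optical axis (not along the pixel's ray), 0 where there is no reading), "camera_matrix" (3x3 intrinsics, pixels), "rvec" (rotation vector, rad) and "tvec" (3), from world to camera coordinates, as OpenCV has them; the wrist camera has in their place "hand_eye" (4x4, takes a point from camera to tool coordinates, whose origin is the TCP and whose axes are the flange's). Camera axes: x right, y down, z forward; pixel columns grow to the right and rows downward; lengths in mm; the calibration is good to about 2 mm. The wrist camera is an equidistant fisheye: a pixel r from the principal point sees the ray r / f radians off the axis. A picture is of the moment at which its call begins: read the wrist's pose just before it.
- job_done(): hands the job in; it is judged then, once.
The state is a dict: "clock": time; "joints": joint angles; "joint_vel": joint speeds; "joint_efforts": joint torques, N m; "position": TCP position; "ee_rot": TCP orientation; "contact_force": force on the tool from outside, world axes, zero at the start; "wrist_torque": the same for the moment, N m; "gripper_width": finger opening in mm; "grasp_force": force on a finger pad.
Only numpy, scipy, OpenCV 4.12 (cv2) and the standard library are available. Lean on these libraries where they do the work, as an engineer would, in place of code of your own. Each camera call takes 0.05 s, during which the arm holds its last target. There are 200 camera calls.

### The job

The four pliers have dried on the metal drying rack. Hang them on the wooden plier stand, one on each rest, in the same order from left to right as they hang now (as seen from the robot), each upright astride its rest between the cheeks with its jaws up, and leave them hanging still.

Things in the scene. Friction and masses are not known exactly. Their poses are not given: they have to be found in the camera images.
- round_nose_plier: Round-nose plier: two slim tapering round jaws, tips at z 60 mm; head 17 mm wide (x). Chrome, 130 mm, 100 g, hangs jaws up astride a rest. Origin: crotch under the joint (sits on the seat); z to the jaws, x across the handles, y through its 10 mm thickness. Grip the head's parallel sides across x, z 12 to 36 mm. Handles: 26 mm apart inside, 53 mm outside, end 73 mm below.
- cutter: Side cutter: short blunt broad jaws, tips at z 54 mm; head 24 mm wide (x). Chrome, 130 mm, 100 g, hangs jaws up astride a rest. Origin: crotch under the joint (sits on the seat); z to the jaws, x across the handles, y through its 10 mm thickness. Grip the head's parallel sides across x, z 12 to 36 mm. Handles: 26 mm apart inside, 53 mm outside, end 73 mm below.
- nylon_jaw_plier: Nylon-jaw plier: two thick white nylon blocks (28 x 18 mm overall), top at z 57 mm; head 18 mm wide (x). Chrome, 130 mm, 100 g, hangs jaws up astride a rest. Origin: crotch under the joint (sits on the seat); z to the jaws, x across the handles, y through its 10 mm thickness. Grip the head's parallel sides across x, z 12 to 36 mm. Handles: 26 mm apart inside, 53 mm outside, end 73 mm below.
- nose_pad_plier: Nose pad plier: thin jaws bent to +y, 12 mm pad disc at y 16 mm, top at z 60 mm; head 17 mm wide (x). Chrome, 130 mm, 100 g, hangs jaws up astride a rest. Origin: crotch under the joint (sits on the seat); z to the jaws, x across the handles, y through its 10 mm thickness. Grip the head's parallel sides across x, z 12 to 36 mm. Handles: 26 mm apart inside, 53 mm outside, end 73 mm below.
- rest_of_round_nose_plier: The aluminium rest on the drying rack's bar on which the round nose plier hangs at the start (fixed; all four look alike; which sits where along the bar varies). Origin: middle of its seat; y along the bar. Seat 10 mm deep (x), 26 mm clear (y) between two 3 mm cheeks 8 mm high.
- rest_of_cutter: The aluminium rest on the drying rack's bar on which the cutter hangs at the start (fixed; all four look alike; which sits where along the bar varies). Origin: middle of its seat; y along the bar. Seat 10 mm deep (x), 26 mm clear (y) between two 3 mm cheeks 8 mm high.
- rest_of_nylon_jaw_plier: The aluminium rest on the drying rack's bar on which the nylon jaw plier hangs at the start (fixed; all four look alike; which sits where along the bar varies). Origin: middle of its seat; y along the bar. Seat 10 mm deep (x), 26 mm clear (y) between two 3 mm cheeks 8 mm high.
- rest_of_nose_pad_plier: The aluminium rest on the drying rack's bar on which the nose pad plier hangs at the start (fixed; all four look alike; which sits where along the bar varies). Origin: middle of its seat; y along the bar. Seat 10 mm deep (x), 26 mm clear (y) between two 3 mm cheeks 8 mm high.
- drying_rack: Bare metal drying rack: aluminium drip tray with dark rubber mat, steel bar on two posts, four aluminium rests; the pliers hang here at the start. Base 84 x 225 mm. Origin: centre of its underside; x away from the robot, y along the bar to the robot's left, z up; yaw within 0.3 rad. Rests at y +72, +24, -24, -72 mm, x 0; seats at z 95 mm, cheeks to 103 mm; nothing higher. Fixed.
- plier_stand: Plier stand: wooden base, dark steel bar on two posts, four wooden rests, empty at the start. Base 84 x 225 mm. Origin: centre of its underside; x away from the robot, y along the bar to the robot's left, z up; yaw within 0.3 rad. Rests at y +72, +24, -24, -72 mm, x 0; seats at z 95 mm, 10 mm deep (x), 26 mm clear (y) between cheeks 8 mm high; nothing higher. Fixed.

How it is judged (in metres and radians):
At the end, for the whole second after the job is handed in: Each plier hangs at rest on the plier stand, on the rest whose place from the left is that of its own rest on the drying rack: within 12 mm along and 14 mm across the bar, crotch within 5 mm of the seat's height, upright within 0.3 rad, its plane across the bar within 0.5 rad (x of round_nose_plier in the frame of plier_stand between -0.014 and 0.014 m and z of round_nose_plier in the frame of plier_stand between 0.09 and 0.1 m and angle between each of round_nose_plier, cutter, nylon_jaw_plier, nose_pad_plier's own z axis and vertical below 0.3 rad and angle between the y axis of each of round_nose_plier, cutter, nylon_jaw_plier, nose_pad_plier and the y axis of plier_stand, either way round below 0.5 rad and linear speed of each of round_nose_plier, cutter, nylon_jaw_plier, nose_pad_plier below 0.03 m/s and angular speed of each of round_nose_plier, cutter, nylon_jaw_plier, nose_pad_plier below 0.6 rad/s and ((y of rest_of_round_nose_plier in the frame of drying_rack between 0.052 and 0.092 m and y of round_nose_plier in the frame of plier_stand between 0.06 and 0.084 m) or (y of rest_of_round_nose_plier in the frame of drying_rack between 0.004 and 0.044 m and y of round_nose_plier in the frame of plier_stand between 0.012 and 0.036 m) or (y of rest_of_round_nose_plier in the frame of drying_rack between -0.044 and -0.004 m and y of round_nose_plier in the frame of plier_stand between -0.036 and -0.012 m) or (y of rest_of_round_nose_plier in the frame of drying_rack between -0.092 and -0.052 m and y of round_nose_plier in the frame of plier_stand between -0.084 and -0.06 m)) and x of cutter in the frame of plier_stand between -0.014 and 0.014 m and z of cutter in the frame of plier_stand between 0.09 and 0.1 m and ((y of rest_of_cutter in the frame of drying_rack between 0.052 and 0.092 m and y of cutter in the frame of plier_stand between 0.06 and 0.084 m) or (y of rest_of_cutter in the frame of drying_rack between 0.004 and 0.044 m and y of cutter in the frame of plier_stand between 0.012 and 0.036 m) or (y of rest_of_cutter in the frame of drying_rack between -0.044 and -0.004 m and y of cutter in the frame of plier_stand between -0.036 and -0.012 m) or (y of rest_of_cutter in the frame of drying_rack between -0.092 and -0.052 m and y of cutter in the frame of plier_stand between -0.084 and -0.06 m)) and x of nylon_jaw_plier in the frame of plier_stand between -0.014 and 0.014 m and z of nylon_jaw_plier in the frame of plier_stand between 0.09 and 0.1 m and ((y of rest_of_nylon_jaw_plier in the frame of drying_rack between 0.052 and 0.092 m and y of nylon_jaw_plier in the frame of plier_stand between 0.06 and 0.084 m) or (y of rest_of_nylon_jaw_plier in the frame of drying_rack between 0.004 and 0.044 m and y of nylon_jaw_plier in the frame of plier_stand between 0.012 and 0.036 m) or (y of rest_of_nylon_jaw_plier in the frame of drying_rack between -0.044 and -0.004 m and y of nylon_jaw_plier in the frame of plier_stand between -0.036 and -0.012 m) or (y of rest_of_nylon_jaw_plier in the frame of drying_rack between -0.092 and -0.052 m and y of nylon_jaw_plier in the frame of plier_stand between -0.084 and -0.06 m)) and x of nose_pad_plier in the frame of plier_stand between -0.014 and 0.014 m and z of nose_pad_plier in the frame of plier_stand between 0.09 and 0.1 m and ((y of rest_of_nose_pad_plier in the frame of drying_rack between 0.052 and 0.092 m and y of nose_pad_plier in the frame of plier_stand between 0.06 and 0.084 m) or (y of rest_of_nose_pad_plier in the frame of drying_rack between 0.004 and 0.044 m and y of nose_pad_plier in the frame of plier_stand between 0.012 and 0.036 m) or (y of rest_of_nose_pad_plier in the frame of drying_rack between -0.044 and -0.004 m and y of nose_pad_plier in the frame of plier_stand between -0.036 and -0.012 m) or (y of rest_of_nose_pad_plier in the frame of drying_rack between -0.092 and -0.052 m and y of nose_pad_plier in the frame of plier_stand between -0.084 and -0.06 m))); the robot touches nothing.
It also fails if it takes over 128 s, if anything falls off the work surface, if the arm or the gripper's body presses on something with over 40 N, if the wrist force passes 120 N, or if a joint passes its speed limit or range.

## Working session

There is one attempt and no reset: what is moved stays moved. The work goes in short steps, Python scripts to look and compute and a tool call to move; the robot and the scene stay as the last step left them, time stands still between calls to the robot, and variables do not carry over. Pictures are saved under pics/ and viewed, at most 14 in all, crops included, and the job is handed in when it is done.

Besides the shell and the picture viewer there is one more tool, called after "Call:" as name(argument=value, ...) on one line, values as JSON. servo_tool: Moves the arm, as the interface text tells. Shifts and turns lie within -1 to 1; 1 stands for 0.2 m of shift or 360 degrees of turn. Its arguments: {"type":"object","properties":{"rotation":{"type":"array","items":{"type":"array","items":{"type":"number","minimum":-1,"maximum":1}}},"slide":{"type":"array","items":{"type":"array","items":{"type":"number","minimum":-1,"maximum":1}}},"grip":{"type":"array","items":{"type":"number"}}},"required":["rotation","slide","grip"]}

```bash
mkdir -p pics
python3 - <<'E'
from bench import read_state,get_image
import cv2,numpy as np
s=read_state();print(s['clock'],s['position'],s['ee_rot'],s['gripper_width'])
for n in('scene','side'):
    d=get_image(n);np.savez(f'{n}0.npz',**d);cv2.imwrite(f'pics/{n}0.png',d['image'][...,::-1])
    R=cv2.Rodrigues(np.array(d['rvec'],float))[0];print(n,d['camera_matrix'],-R.T@np.array(d['tvec'],float).ravel(),R[2])
E
```

```text
0.0 [ 233.25119589 -579.22107268  230.23439837] [-1.90126550e-01  9.81759006e-01  1.04399976e-03 -2.42647693e-04] 85.55825702786149
scene [[465.61921453   0.         263.98228981]
 [  0.         465.61921453 189.10500439]
 [  0.           0.           1.        ]] [1171.10169884  -55.5829825   685.26379171] [-0.72424266  0.0554569  -0.6873115 ]
side [[401.65613295   0.         250.31362968]
 [  0.         401.65613295 203.14374363]
 [  0.           0.           1.        ]] [ 181.9639226  -369.84244605  559.57319357] [ 0.54264887  0.51196098 -0.66590401]
```

View pics/scene0.png

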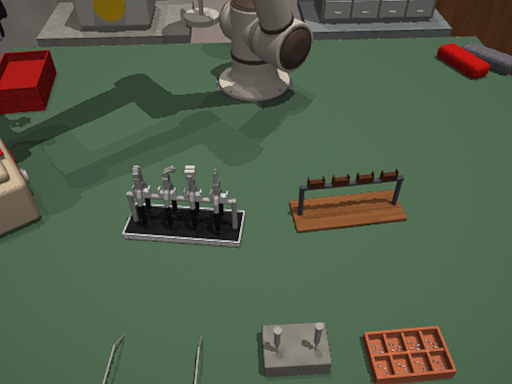

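View pics/side0.png

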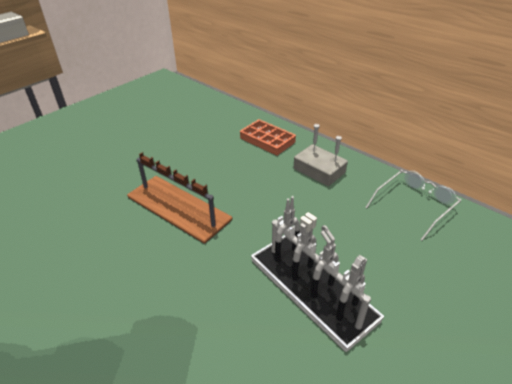

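Seen from the robot (the scene view is mirrored), the order from left to right is round-nose (216,185), nylon (190,180), nose pad (168,183), cutter (138,180). The stand is empty at (348,195). Next I'll measure both racks from depth.

```bash
cat > h.py <<'E'
import numpy as np,cv2
def cloud(d):
    K=d['camera_matrix'];R=cv2.Rodrigues(np.array(d['rvec'],float))[0];t=np.array(d['tvec'],float).ravel()
    z=d['depth'].astype(float);v,u=np.mgrid[:z.shape[0],:z.shape[1]]
    c=np.stack([(u-K[0,2])/K[0,0]*z,(v-K[1,2])/K[1,1]*z,z],-1)
    return (c-t)@R, z>0
E
python3 - <<'E'
from h import *
for n in('scene','side'):
    d=np.load(f'{n}0.npz');P,ok=cloud(d)
    X,Y,Z=P[...,0],P[...,1],P[...,2]
    tab=ok&(abs(Z)<8)&(X>350)&(X<700)&(abs(Y)<350);print(n,'table z',np.median(Z[tab]))
    m=ok&(X>350)&(X<720)&(Y>-330)&(Y<230)&(Z>5)&(Z<200)
    k,lab=cv2.connectedComponents(cv2.morphologyEx(m.astype(np.uint8),cv2.MORPH_CLOSE,np.ones((3,3))))
    for i in range(1,k):
        q=m&(lab==i)
        if q.sum()<300:continue
        b=q&(Z<30);p=P[b][:,:2].astype(np.float32)
        print(' comp',q.sum(),'rect',cv2.minAreaRect(p))
        for lo,hi in((82,108),(108,170)):
            g=q&(Z>lo)&(Z<hi)
            k2,l2=cv2.connectedComponents(g.astype(np.uint8))
            for j in range(1,k2):
                s=g&(l2==j)
                if s.sum()>12:print('   ',lo,s.sum(),np.median(P[s],0).round(1),P[s].min(0).round(),P[s].max(0).round())
E
```

```text
scene table z -0.8153237764298411
 comp 6184 rect ((547.7097778320312, -163.1873321533203), (225.64820861816406, 88.11100006103516), 80.67221069335938)
    82 1028 [ 554.2 -168.8   93.1] [ 516. -264.   82.] [588. -62. 108.]
    108 192 [ 541.6 -233.6  129.8] [ 525. -241.  108.] [ 548. -229.  149.]
    108 178 [ 547.  -181.6  130.4] [ 535. -191.  108.] [ 551. -164.  155.]
    108 224 [ 555.9 -139.4  142.6] [ 539. -149.  108.] [ 563. -131.  153.]
    108 137 [568.  -94.7 129.5] [ 555. -101.  108.] [572. -89. 157.]
 comp 3593 rect ((530.2107543945312, 140.61419677734375), (88.21243286132812, 183.46665954589844), 4.32013463973999)
    82 639 [531.  143.1  91.6] [517.  59.  82.] [541. 230. 105.]
side table z 0.11868687216864207
 comp 3363 rect ((527.427490234375, 140.07473754882812), (85.71041870117188, 187.50823974609375), 4.9543561935424805)
    82 611 [526.1 138.9  92.9] [514.  57.  82.] [539. 230. 105.]
 comp 8771 rect ((546.0824584960938, -164.35342407226562), (225.3629913330078, 85.28330993652344), 80.68273162841797)
    82 1543 [ 538.8 -182.5   94.4] [ 508. -266.   82.] [582. -63. 108.]
    108 227 [556.5 -98.8 129.4] [ 551. -104.  108.] [568. -90. 156.]
    108 364 [ 540.5 -144.8  142.4] [ 532. -151.  108.] [ 555. -132.  155.]
    108 321 [ 537.2 -186.3  133.3] [ 530. -193.  108.] [ 547. -165.  155.]
    108 326 [ 526.6 -239.6  132.8] [ 520. -243.  108.] [ 545. -231.  150.]
```

Run:
```python
from h import *
C=np.array([547,-163.8]);a=np.radians(80.67)
for n in('scene','side'):
    d=np.load(f'{n}0.npz');P,ok=cloud(d);X,Y,Z=P[...,0],P[...,1],P[...,2]
    m=ok&(X>440)&(X<640)&(Y>20)&(Y<290)&(Z>5)&(Z<120)
    k,lab,st,_=cv2.connectedComponentsWithStats(m.astype(np.uint8));i=1+st[1:,4].argmax();m=lab==i
    r=cv2.minAreaRect(P[m&(Z<30)][:,:2].astype(np.float32));print(n,'stand',r)
    al=np.radians(r[2]); yd=np.array([-np.sin(al),np.cos(al)])
    if r[1][0]>r[1][1]: yd=np.array([np.cos(al),np.sin(al)])
    xd=np.array([yd[1],-yd[0]])
    L=np.stack([(P[...,:2]-r[0])@xd,(P[...,:2]-r[0])@yd],-1)
    g=m&(Z>97)
    h=np.histogram(L[g][:,1],np.arange(-108,109,4));print('cheek hist',[(int(e),int(c)) for c,e in zip(*h) if c])
    print('x',np.percentile(L[g][:,0],[2,50,98]),'z',np.percentile(Z[g],[50,98]))
    yd=np.array([np.cos(a),np.sin(a)]);xd=np.array([yd[1],-yd[0]])
    L=np.stack([(P[...,:2]-C)@xd,(P[...,:2]-C)@yd],-1)
    for v in(72,24,-24,-72):
        for lo,hi in((108,118),(118,131),(131,142),(142,160)):
            q=ok&(abs(L[...,1]-v)<23)&(abs(L[...,0])<35)&(Z>lo)&(Z<hi)
            l=L[q];print(v,lo,len(l),'x',np.percentile(l[:,0],[3,50,97]).round(1),'y',np.percentile(l[:,1],[3,50,97]).round(1),'zmax',Z[q].max().round())
```

```text
scene stand ((527.3997192382812, 161.29498291015625), (88.39784240722656, 224.92791748046875), 5.128943920135498)
cheek hist [(-92, 1), (-88, 11), (-84, 1), (-60, 12), (-56, 1), (-44, 1), (-40, 11), (-12, 9), (-8, 2), (4, 1), (8, 10), (36, 11), (52, 1), (56, 10), (84, 13)]
x [-4.79245672  1.01482457  5.62644752] z [100.90122941 103.59060067]
72 108 34 x [-1.3 10.4 12.3] y [66.2 72.4 76.1] zmax 118.0
72 118 43 x [-0.9 10.6 12.5] y [65.2 72.4 75.1] zmax 131.0
72 131 29 x [-1.8  9.3 11.7] y [67.5 71.3 73.1] zmax 142.0
72 142 31 x [-1.8  7.7 10.7] y [68.1 70.4 71.9] zmax 157.0
24 108 31 x [-10.2   4.9   6.8] y [19.7 25.8 29.7] zmax 118.0
24 118 29 x [-2.9  6.5 12. ] y [21.  27.2 29.1] zmax 131.0
24 131 49 x [-8.3  6.8 11.7] y [16.3 27.9 32.9] zmax 142.0
24 142 115 x [-10.2   2.4  10.9] y [15.8 24.5 32.3] zmax 153.0
-24 108 39 x [-6.   4.1  7.1] y [-26.2 -18.6 -16. ] zmax 118.0
-24 118 52 x [-8.2  3.6  6.9] y [-26.9 -19.7 -16.9] zmax 131.0
-24 131 20 x [-5.6  3.3  4.8] y [-24.5 -21.3 -18.7] zmax 142.0
-24 142 65 x [-8.   1.2  4.3] y [-22.2 -10.7  -2.3] zmax 155.0
-72 108 43 x [-10.5   8.9
[... 906 characters left out ...]
 x [-17.4 -10.1   3.2] y [16.4 17.6 23.5] zmax 131.0
24 131 67 x [-18.  -12.    3.4] y [12.2 15.7 23.9] zmax 142.0
24 142 189 x [-16.8  -8.2   4.1] y [12.8 19.9 29.6] zmax 155.0
-24 108 60 x [-12.1  -8.7   3.5] y [-29.8 -27.9 -20.3] zmax 118.0
-24 118 83 x [-12.2  -8.9   2.6] y [-28.9 -27.4 -20.1] zmax 131.0
-24 131 51 x [-10.6  -5.6   2. ] y [-27.9 -25.3 -21.1] zmax 142.0
-24 142 127 x [-10.  -2.   2.] y [-25.1 -15.7  -4.1] zmax 155.0
-72 108 68 x [-14.   -9.5   7.7] y [-80.6 -78.9 -72.1] zmax 117.0
-72 118 82 x [-14.  -11.9   6.9] y [-80.2 -78.9 -71.3] zmax 131.0
-72 131 99 x [-13.3  -9.8   8.5] y [-80.1 -78.  -71. ] zmax 142.0
-72 142 77 x [-9.8 -5.3  2.1] y [-79.2 -74.9 -70.6] zmax 150.0
```

Call:
servo_tool(rotation=[[0,0,0.16333],[0,0,0.16333],[0,0,0.16333],[0,0,0.16333],[0,0,0.16333],[0,0,0.16333]], slide=[[0.7,1,0.2],[0.7,1,0.2],[0.7,1,0.2],[0.7,1,0.2],[0.7,1,0.2],[0.7,1,0.2]], grip=[1,1,1,1,1,1])

```text
clock: 0.85
position: [374.0, -378.6, 271.2]
ee_rot: [-0.65, 0.76, 0.0, 0.0]
contact_force: [-0.2, 0.3, -0.1]
gripper_width: 85.5
grasp_force: 0.0
```

Call:
servo_tool(rotation=[[0,0,0],[0,0,0],[0,0,0],[0,0,0],[0,0,0],[0,0,0],[0,0,0]], slide=[[0.87,1,0],[0.87,1,0],[0.87,1,0],[0.87,1,0],[0.87,1,0],[0.87,1,0],[0.87,1,0]], grip=[1,1,1,1,1,1,1])

```text
clock: 1.72
position: [546.6, -180.6, 271.2]
ee_rot: [-0.647, 0.762, 0.0, -0.0]
contact_force: [-1.1, -0.9, -0.3]
gripper_width: 85.3
grasp_force: 0.0
```

Run:
```python
from bench import read_state,get_image
import cv2,numpy as np
s=read_state();print(s['clock'],s['position'],s['ee_rot'],s['joints'])
d=get_image('wrist');np.savez('w0.npz',p=s['position'],q=s['ee_rot'],**d);cv2.imwrite('pics/w0.png',d['image'][...,::-1])
print(d['camera_matrix'],d['hand_eye'])
```

```text
1.725 [ 546.56614932 -180.61356445  271.22020464] [-6.47194961e-01  7.62324448e-01  2.25704384e-04 -2.61144811e-04] [-3.78421407e-02  2.75543428e-01 -5.09309073e-02  2.11357064e-05
 -1.24501203e+00 -1.25162704e-01]
[[297.31863964   0.         255.56153967]
 [  0.         297.31863964 186.8729014 ]
 [  0.           0.           1.        ]] [[ 1.47541457e-04 -9.48791854e-01 -3.15901877e-01  8.18930555e+01]
 [ 9.99999810e-01  3.29215891e-04 -5.21731396e-04  1.28382929e-01]
 [ 5.99014416e-04 -3.15901740e-01  9.48791722e-01 -1.41302488e+02]
 [ 0.00000000e+00  0.00000000e+00  0.00000000e+00  1.00000000e+00]]
```

View pics/w0.png

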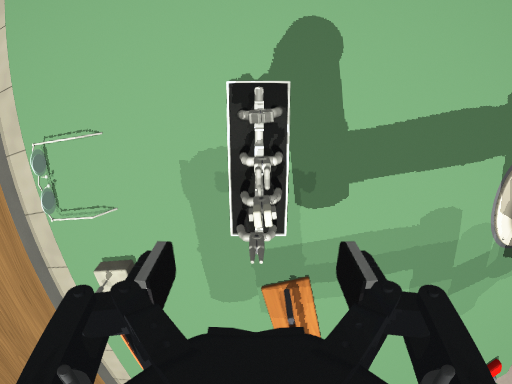

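The wrist view shows the rack centred at (259,158) with the four plier heads along column ~260. The stand corner is at (290,310). Now to cross-check poses from this view.

```bash
cat >> h.py <<'E'
from scipy.spatial.transform import Rotation as Ro
def wcloud(d,p,q):
    K=d['camera_matrix'];z=d['depth'].astype(float);v,u=np.mgrid[:z.shape[0],:z.shape[1]]
    a=(u-K[0,2])/K[0,0];b=(v-K[1,2])/K[1,1];r=np.hypot(a,b)+1e-9;s=np.tan(np.minimum(r,1.4))/r
    c=np.stack([a*s*z,b*s*z,z],-1);H=d['hand_eye']
    return (c@H[:3,:3].T+H[:3,3])@Ro.from_quat(q).as_matrix().T+p, (z>0)&(r<1.2)
def loc(P,C,deg):
    a=np.radians(deg);y=np.array([-np.sin(a),np.cos(a)]);x=np.array([y[1],-y[0]])
    return np.stack([(P[...,:2]-C)@x,(P[...,:2]-C)@y],-1)
RACK=(np.array([547,-163.8]),-9.33)
STAND=(np.array([526.5,160.3]),5.05)
E
python3 - <<'E'
from h import *
d=np.load('w0.npz');P,ok=wcloud(d,d['p'],d['q']);Z=P[...,2]
print('table',np.median(Z[ok&(abs(Z)<15)]))
L=loc(P,*RACK)
m=ok&(abs(L[...,0])<55)&(abs(L[...,1])<125)&(Z>4)&(Z<25)
print(cv2.minAreaRect(P[m][:,:2].astype(np.float32)))
for v in(72,24,-24,-72):
    for lo,hi in((108,131),(131,142),(142,160)):
        q=ok&(abs(L[...,1]-v)<23)&(abs(L[...,0])<35)&(Z>lo)&(Z<hi);l=L[q]
        if len(l)>5:print(v,lo,len(l),'x',np.percentile(l[:,0],[3,50,97]).round(1),'y',np.percentile(l[:,1],[3,50,97]).round(1))
    q=ok&(abs(L[...,1]-v)<23)&(abs(L[...,0])<7)&(Z>97)&(Z<106)
    h=np.histogram(L[q][:,1],np.arange(v-24,v+25,2));print('  cheeks',[(int(e),int(c)) for c,e in zip(*h) if c])
E
```

```text
table -1.2173010342124826
((545.6690673828125, -164.59527587890625), (223.90037536621094, 84.89405822753906), 80.78251647949219)
72 108 187 x [-6.6  1.7  9.5] y [62.5 63.9 69.3]
72 131 75 x [-5.8  0.7  9.3] y [64.3 65.3 67.6]
72 142 87 x [-5.   3.9  8.1] y [65.4 66.8 69.4]
  cheeks [(54, 10), (56, 8), (60, 2), (62, 28), (64, 2)]
24 108 131 x [-15.7  -3.7   6.9] y [15.2 16.5 24.3]
24 131 99 x [-17.1  -3.2   9.8] y [11.8 14.6 22.1]
24 142 386 x [-16.9  -5.9   7.7] y [12.2 20.2 29. ]
  cheeks [(6, 12), (8, 6), (14, 7), (16, 12), (18, 6), (20, 1), (22, 2), (24, 1), (26, 1)]
-24 108 174 x [-12.   -4.1   3.8] y [-30.2 -28.8 -20.6]
-24 131 59 x [-10.6  -5.8   2.8] y [-27.1 -25.8 -22.3]
-24 142 223 x [-10.4  -2.8   1.8] y [-24.6 -16.5  -6.1]
  cheeks [(-42, 9), (-40, 20), (-32, 4), (-30, 12), (-28, 4), (-26, 4), (-24, 4), (-22, 2), (-20, 2), (-12, 3), (-10, 2)]
-72 108 66 x [-13.8  -2.    9.4] y [-80.8 -79.7 -73. ]
-72 131 108 x [-13.7  -5.6   8.2] y [-80.4 -76.8 -70.3]
-72 142 160 x [-9.9 -2.6  4.5] y [-79.1 -75.2 -71. ]
  cheeks [(-90, 10), (-88, 20), (-82, 2), (-80, 2), (-60, 19), (-58, 10)]
```

Call:
servo_tool(rotation=[[0,0,0],[0,0,0],[0,0,0],[0,0,0],[0,0,0],[0,0,0],[0,0,0],[0,0,0]], slide=[[0.03,0.25,0],[0.06,0.417,0],[0.06,0.417,-0.2],[0.06,0.417,-0.4],[0.06,0.417,-0.6],[0.06,0.417,-0.8],[0.06,0.417,-0.84],[0.06,0.417,-0.84]], grip=[1,1,1,1,1,1,1,1])

```text
clock: 2.78
position: [559.8, -97.2, 104.1]
ee_rot: [-0.647, 0.762, -0.0, 0.0]
contact_force: [0.4, 0.3, 0.2]
gripper_width: 85.5
grasp_force: 0.0
```

Run:
```python
from bench import read_state,get_image
import cv2,numpy as np
from h import *
s=read_state();print(s['clock'],s['position'],s['contact_force'],'loc',loc(np.array(s['position']),*RACK))
d=get_image('wrist');cv2.imwrite('pics/w1.png',d['image'][...,::-1])
```

```text
2.775 [559.79482169 -97.17929272 104.09181745] [0.35686433 0.30328205 0.164907  ] loc [ 1.82497516 67.81368274]
```

View pics/w1.png

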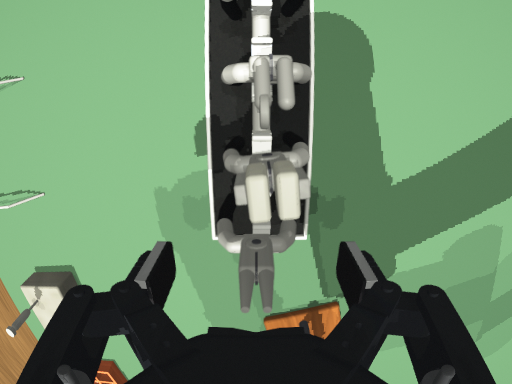

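The round-nose at (256,265) stands centred between the fingers. I'll close and lift.

Call:
servo_tool(rotation=[[0,0,0],[0,0,0],[0,0,0],[0,0,0],[0,0,0],[0,0,0],[0,0,0],[0,0,0]], slide=[[0,0,0],[0,0,0],[0,0,0],[0,0,0],[0,0,0],[0,0,0],[0,0,0],[0,0,0]], grip=[-1,-1,-1,-1,-1,-1,-1,-1])

```text
clock: 3.82
position: [560.4, -96.5, 105.3]
ee_rot: [-0.648, 0.762, -0.001, 0.001]
contact_force: [-1.7, -0.4, 7.7]
gripper_width: 15.5
grasp_force: 60.8
```

Call:
servo_tool(rotation=[[0,0,0],[0,0,0],[0,0,0],[0,0,0.02],[0,0,0.0398],[0,0,0.0398],[0,0,0.0398],[0,0,0.0398]], slide=[[0,0,0.2],[0,0,0.4],[0,0,0.6],[-0.05,0.2,0.6],[-0.1,0.4,0.6],[-0.15,0.6,0.6],[-0.2,0.8,0.6],[-0.2,1,0.6]], grip=[-1,-1,-1,-1,-1,-1,-1,-1])

```text
clock: 4.82
position: [518.4, 104.8, 223.4]
ee_rot: [0.738, -0.675, -0.0, 0.0]
contact_force: [0.9, -0.2, -1.1]
gripper_width: 15.7
grasp_force: 60.5
```

Call:
servo_tool(rotation=[[0,0,0],[0,0,0],[0,0,0],[0,0,0],[0,0,0],[0,0,0]], slide=[[0,0.25,0],[0,0.5,0],[0,0.6,0],[0,0.63,0],[0,0.63,0],[0,0.63,0]], grip=[-1,-1,-1,-1,-1,-1])

```text
clock: 5.58
position: [519.5, 228.4, 223.4]
ee_rot: [0.737, -0.676, -0.0, 0.0]
contact_force: [-0.8, 0.3, -1.7]
gripper_width: 16.0
grasp_force: 60.5
```

Run:
```python
from bench import read_state,get_image
import cv2,numpy as np
from h import *
s=read_state();p=np.array(s['position']);print(s['clock'],p,s['ee_rot'],s['contact_force'],s['gripper_width'],s['joints'])
d=get_image('wrist');np.savez('w2.npz',p=p,q=s['ee_rot'],**d);cv2.imwrite('pics/w2.png',d['image'][...,::-1])
P,ok=wcloud(d,p,s['ee_rot']);Z=P[...,2];L=loc(P,*STAND)
m=ok&(abs(L[...,0])<60)&(abs(L[...,1])<130)&(Z>4)&(Z<25);print(cv2.minAreaRect(P[m][:,:2].astype(np.float32)))
q=ok&(abs(L[...,0])<12)&(abs(L[...,1])<110)&(Z>97)&(Z<107)
h=np.histogram(L[q][:,1],np.arange(-100,101,2));print([(int(e),int(c)) for c,e in zip(*h) if c],np.percentile(L[q][:,0],[2,50,98]),Z[q].max())
for v in(-72,-24,24):
  for lo in (v-16,v+12):
    w=q&(L[...,1]>lo-4)&(L[...,1]<lo+8);print(v,L[w].mean(0).round(1),w.sum())
print(np.median(Z[ok&(abs(Z)<15)]))
```

```text
5.575 [519.46053975 228.43271274 223.37711636] [ 7.37120460e-01 -6.75761350e-01 -3.00680958e-05  1.56042343e-04] [-0.83323653  0.29367747 -1.66930761] 15.95420724756031 [ 6.99749325e-01  2.93230334e-01 -1.48462720e-01 -2.15373692e-05
 -1.12942050e+00 -6.12937987e-01]
((525.3385620117188, 159.9464569091797), (84.84095001220703, 223.40916442871094), 5.074937343597412)
[(-88, 19), (-86, 27), (-60, 11), (-58, 29), (-56, 6), (-40, 24), (-38, 29), (-12, 12), (-10, 23), (8, 23), (10, 23), (36, 10), (38, 24), (40, 9), (54, 9), (56, 33), (58, 1), (84, 26), (86, 20)] [-6.13193727 -1.63138827  3.43260148] 103.71194807037044
-72 [ -1.9 -85.8] 46
-72 [ -2.  -57.1] 46
-24 [ -1.2 -37.9] 53
-24 [-1.4 -9.3] 35
24 [-1.4  9.8] 46
24 [-1.5 38.8] 43
-1.2161787748872968
```

View pics/w2.png

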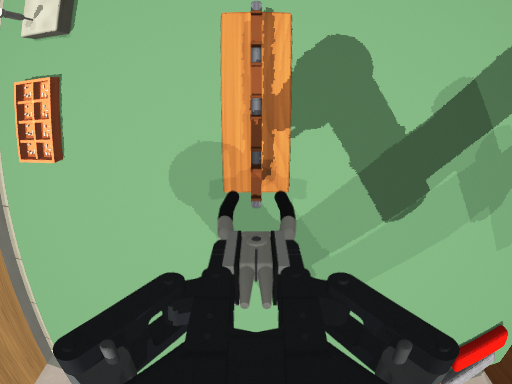

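```bash
cat >> h.py <<'E'
def held(P,ok,p,deg):
    Z=P[...,2]-p[2];L=loc(P,np.array(p)[:2],deg)
    for lo,hi in((-90,-70),(-70,-50),(-50,-30),(-30,-12)):
        q=ok&(abs(L[...,0])<34)&(abs(L[...,1])<25)&(Z>lo)&(Z<hi);l=L[q]
        if len(l)>5:print('held z',lo,len(l),'x',np.percentile(l[:,0],[3,97]).round(1),'y',np.percentile(l[:,1],[3,50,97]).round(1),'zmin',Z[q].min().round(1))
E
python3 - <<'E'
from h import *
d=np.load('w2.npz');P,ok=wcloud(d,d['p'],d['q']);held(P,ok,d['p'],5.05)
E
```

```text
held z -90 125 x [-22.8  21.5] y [-5.7 -4.4 -0.1] zmin -81.4
held z -70 286 x [-25.   23.2] y [-5.7 -4.6 -0.3] zmin -69.9
held z -50 348 x [-25.6  24.2] y [-5.6 -4.6 -1.5] zmin -49.9
held z -30 401 x [-24.1  22.8] y [-5.4 -4.6 -1.6] zmin -30.0
```

Call:
servo_tool(rotation=[[0,0,0],[0,0,0],[0,0,0],[0,0,0],[0,0,0],[0,0,0],[0,0,0],[0,0,0]], slide=[[-0.005,0.02,0],[-0.005,0.02,0],[-0.005,0.02,-0.15],[-0.005,0.02,-0.3],[-0.005,0.02,-0.45],[-0.005,0.02,-0.54],[-0.005,0.02,-0.585],[-0.005,0.02,-0.585]], grip=[-1,-1,-1,-1,-1,-1,-1,-1])

```text
clock: 6.62
position: [518.8, 233.8, 106.5]
ee_rot: [0.738, -0.675, 0.0, -0.0]
contact_force: [-0.8, -0.8, -0.5]
gripper_width: 15.8
grasp_force: 60.6
```

Call:
servo_tool(rotation=[[0,0,0],[0,0,0],[0,0,0]], slide=[[0,0,0],[0,0,0],[0,0,0]], grip=[-1,-1,-1])

```text
clock: 7.0
position: [518.6, 233.8, 106.6]
ee_rot: [0.738, -0.675, 0.0, -0.0]
contact_force: [-0.1, -0.4, -0.6]
gripper_width: 15.7
grasp_force: 60.6
```

Call:
servo_tool(rotation=[[0,0,0],[0,0,0],[0,0,0],[0,0,0],[0,0,0],[0,0,0],[0,0,0],[0,0,0]], slide=[[0,-0.005,-0.005],[0,-0.005,-0.005],[0,-0.005,-0.005],[0,-0.005,-0.005],[0,-0.005,-0.005],[0,-0.005,-0.005],[0,-0.005,-0.005],[0,-0.005,-0.005]], grip=[-1,-1,-0.6,-0.2,1,1,1,1])

```text
clock: 8.0
position: [518.5, 232.7, 105.3]
ee_rot: [0.738, -0.675, -0.0, -0.0]
contact_force: [-0.1, -0.6, -0.1]
gripper_width: 85.3
grasp_force: 0.0
```

Call:
servo_tool(rotation=[[0,0,0],[0,0,0],[0,0,0],[0,0,0],[0,0,-0.02],[0,0,-0.0398],[0,0,-0.0398],[0,0,-0.0398]], slide=[[0,0,0],[0,0,0.25],[0,0,0.5],[0,0,0.75],[0,-0.25,0.75],[0,-0.5,0.75],[0,-0.8,0.75],[0,-1,0.75]], grip=[1,1,1,1,1,1,1,1])

```text
clock: 9.0
position: [518.0, 30.6, 255.5]
ee_rot: [-0.647, 0.762, -0.0, 0.0]
contact_force: [0.2, 0.2, 0.5]
gripper_width: 85.6
grasp_force: 0.0
```

Run:
```python
from bench import read_state,get_image
import cv2,numpy as np
from h import *
s=read_state();p=np.array(s['position']);print(s['clock'],p,s['ee_rot'])
d=get_image('side');np.savez('s1.npz',**d);P,ok=cloud(d);Z=P[...,2];L=loc(P,np.array([525.7,159.3]),5.0)
cv2.imwrite('pics/s1.png',cv2.resize(d['image'][120:320,100:400,::-1],None,fx=2,fy=2))
for lo,hi in((108,131),(131,160)):
    q=ok&(abs(L[...,1]-72)<23)&(abs(L[...,0])<35)&(Z>lo)&(Z<hi);l=L[q]
    print(lo,len(l),np.percentile(l,[3,97],axis=0).round(1),Z[q].max())
```

```text
9.0 [517.98722515  30.5793052  255.52622004] [-6.47287117e-01  7.62246265e-01 -6.16219987e-05  1.28542959e-04]
108 101 [[-8.5 66.6]
 [ 7.9 75.6]] 130.75940455688348
131 74 [[-7.4 69.4]
 [ 5.9 75. ]] 156.08551551794596
```

View pics/s1.png

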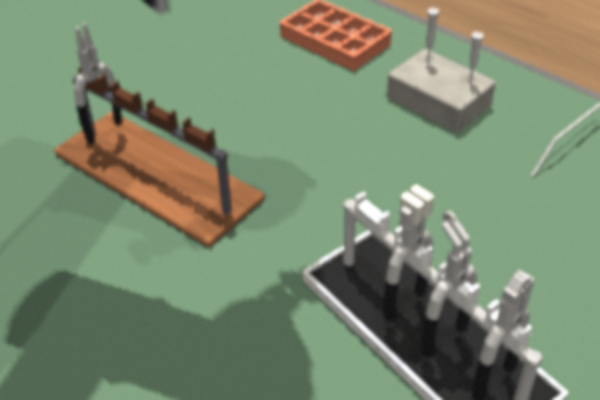

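Round-nose is hanging properly on the leftmost rest. Next is the nylon-jaw.

Call:
servo_tool(rotation=[[0,0,0],[0,0,0],[0,0,0],[0,0,0],[0,0,0],[0,0,0],[0,0,0],[0,0,0]], slide=[[0.05,-0.3,0],[0.1,-0.6,0],[0.142,-0.868,0],[0.142,-0.868,0],[0.142,-0.868,-0.25],[0.142,-0.868,-0.5],[0.142,-0.868,-0.7],[0.142,-0.868,-0.748]], grip=[1,1,1,1,1,1,1,1])

```text
clock: 10.05
position: [545.1, -140.1, 103.3]
ee_rot: [-0.648, 0.762, 0.002, -0.002]
contact_force: [-0.4, 0.2, -0.0]
gripper_width: 85.3
grasp_force: 0.0
```

Call:
servo_tool(rotation=[[0,0,0],[0,0,0]], slide=[[0,0,0],[0,0,0]], grip=[1,1])

```text
clock: 10.3
position: [548.3, -140.8, 107.8]
ee_rot: [-0.648, 0.762, -0.001, 0.001]
contact_force: [0.2, 0.5, 1.1]
gripper_width: 85.4
grasp_force: 0.0
```

Call:
servo_tool(rotation=[[0,0,0],[0,0,0],[0,0,0],[0,0,0]], slide=[[-0.008,-0.012,-0.008],[-0.008,-0.012,-0.008],[-0.008,-0.012,-0.008],[-0.008,-0.012,-0.008]], grip=[1,1,1,1])

```text
clock: 10.8
position: [545.3, -143.4, 104.2]
ee_rot: [-0.648, 0.762, -0.0, 0.0]
contact_force: [0.6, -0.4, 0.6]
gripper_width: 85.6
grasp_force: 0.0
```

Call:
servo_tool(rotation=[[0,0,0],[0,0,0],[0,0,0],[0,0,0],[0,0,0],[0,0,0],[0,0,0],[0,0,0]], slide=[[0,0,0],[0,0,0],[0,0,0],[0,0,0],[0,0,0],[0,0,0],[0,0,0],[0,0,0]], grip=[-1,-1,-1,-1,-1,-1,-1,-1])

```text
clock: 11.8
position: [545.8, -143.4, 104.5]
ee_rot: [-0.648, 0.762, -0.001, 0.0]
contact_force: [1.0, -1.1, 2.5]
gripper_width: 26.2
grasp_force: 61.7
```

Width 26 means the pads caught the nylon blocks rather than the head. I'll reopen, go 7 mm lower and close again.

Call:
servo_tool(rotation=[[0,0,0],[0,0,0],[0,0,0],[0,0,0],[0,0,0]], slide=[[0,0,0],[0,0,0],[0,0,-0.01],[0,0,-0.035],[0,0,-0.035]], grip=[0,0,0,0,0])

```text
clock: 12.42
position: [544.8, -143.3, 96.4]
ee_rot: [-0.648, 0.762, 0.001, -0.001]
contact_force: [0.3, 0.8, -0.6]
gripper_width: 42.7
grasp_force: 0.0
```

Call:
servo_tool(rotation=[[0,0,0],[0,0,0],[0,0,0],[0,0,0],[0,0,0],[0,0,0]], slide=[[0,0,0],[0,0,0],[0,0,0],[0,0,0],[0,0,0],[0,0,0]], grip=[-1,-1,-1,-1,-1,-1])

```text
clock: 13.18
position: [545.2, -143.4, 97.1]
ee_rot: [-0.648, 0.762, 0.0, -0.0]
contact_force: [-1.0, 0.0, -0.5]
gripper_width: 32.5
grasp_force: 50.9
```

Run:
```python
from bench import read_state,get_image
import cv2,numpy as np
from h import *
s=read_state();p=np.array(s['position']);print(s['clock'],p,s['contact_force'],s['gripper_width'])
d=get_image('side');cv2.imwrite('pics/s2.png',cv2.resize(d['image'][150:300,220:420,::-1],None,fx=3,fy=3))
```

```text
13.175 [ 545.17431182 -143.35376786   97.08381765] [-0.97095515  0.04054817 -0.52273472] 32.48382964488313
```

View pics/s2.png

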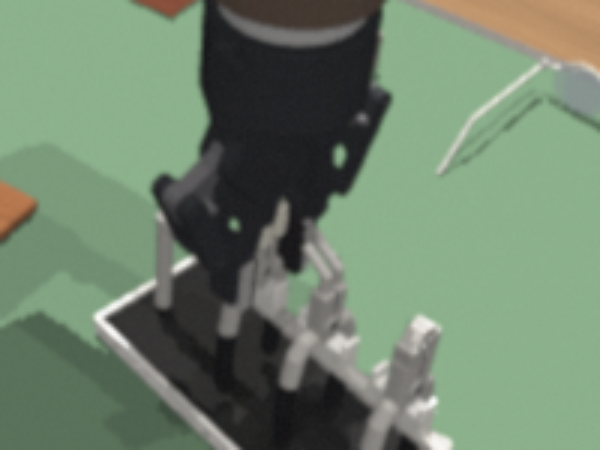

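The tips now sit on the handle shoulders (32 mm). I'll get the nylon plier's width profile over height to choose the right level.

Run:
```python
from h import *
D=np.load('side0.npz');P1,o1=cloud(D);W=np.load('w0.npz');P2,o2=wcloud(W,W['p'],W['q'])
for v,nm in((67.7,'round'),(20.4,'nylon'),(-25,'pad'),(-75.6,'cut')):
  for n,P,ok in(('side',P1,o1),('wrist',P2,o2)):
    L=loc(P,*RACK);Z=P[...,2]
    out=[]
    for lo in range(93,153,4):
        q=ok&(abs(L[...,1]-v)<12)&(abs(L[...,0])<40)&(Z>=lo)&(Z<lo+4);l=L[q][:,0]
        if len(l)>4: out.append((lo-95,int(round(l.min())),int(round(l.max()))))
    print(nm,n,out)
```

```text
round side [(-2, -20, 23), (2, -18, 21), (6, -15, 20), (10, -13, 13), (14, -7, 10), (18, -6, 9), (22, -7, 9), (26, -7, 8), (30, -7, 8), (34, -6, 10), (38, -6, 8), (42, -6, 7), (46, -6, 7), (50, -6, 8), (54, -5, 8)]
round wrist [(-2, -21, 23), (2, -19, 21), (6, -16, 18), (10, -6, 10), (14, -6, 10), (18, -6, 10), (22, -6, 10), (26, -6, 10), (30, -7, 9), (34, -6, 9), (38, -6, 9), (42, -6, 8), (46, -6, 8), (50, -6, 8), (54, -4, 8)]
nylon side [(-2, -26, 16), (2, -24, 15), (6, -22, 13), (10, -18, 2), (14, -12, 5), (18, -13, 2), (22, -13, 4), (26, -13, 3), (30, -17, 3), (34, -18, -6), (38, -18, 5), (42, -18, 3), (46, -18, 6), (50, -18, 4), (54, -13, 5)]
nylon wrist [(-2, -26, 18), (2, -23, 15), (6, -21, 13), (10, -13, 5), (14, -12, 5), (18, -12, 5), (22, -12, 5), (26, -12, 4), (30, -18, 8), (34, -18, 9), (38, -17, 10), (42, -17, 10), (46, -18, 10), (50, -14, 5), (54, -14, 5)]
pad side [(-2, -26, 19), (2, -24, 14), (6, -21, 12), (10, -17, 2), (14, -13, 5), (18, -12, 4), (22, -13, 3), (26, -12, 5), (30, -13, 3), (34, -12, 3), (38, -10, 2), (42, -9, 2), (46, -10, 2), (50, -10, 3), (54, -10, 1)]
pad wrist [(-2, -26, 18), (2, -23, 16), (6, -21, 14), (10, -12, 10), (14, -12, 4), (18, -11, 4), (22, -12, 4), (26, -11, 4), (30, -12, 4), (34, -12, 4), (38, -11, 3), (42, -11, 3), (46, -11, 2), (50, -10, 2), (54, -10, 0)]
cut side [(-2, -25, 16), (2, -24, 17), (6, -19, 14), (10, -17, 8), (14, -14, 10), (18, -14, 8), (22, -14, 7), (26, -14, 8), (30, -14, 8), (34, -14, 7), (38, -13, 10), (42, -13, 9), (46, -12, 9), (50, -9, 5), (54, -5, 2)]
cut wrist [(-2, -24, 20), (2, -23, 18), (6, -20, 15), (10, -14, 6), (14, -11, 9), (22, -14, 7), (26, -9, 5), (30, -14, 9), (34, -14, 9), (42, -14, 9), (46, -13, 8), (50, -8, 4)]
```

Call:
servo_tool(rotation=[[0,0,0],[0,0,0],[0,0,0],[0,0,0],[0,0,0]], slide=[[0,0,0],[0,0,0],[0,0,0.02],[0,0,0.048],[0,0,0.048]], grip=[0,0,0,0,0])

```text
clock: 13.85
position: [545.8, -143.3, 107.5]
ee_rot: [-0.648, 0.762, -0.001, 0.001]
contact_force: [-0.7, -0.8, 0.6]
gripper_width: 42.9
grasp_force: 0.0
```

Call:
servo_tool(rotation=[[0,0,0],[0,0,0],[0,0,0],[0,0,0],[0,0,0],[0,0,0]], slide=[[0,0,0],[0,0,0],[0,0,0],[0,0,0],[0,0,0],[0,0,0]], grip=[-1,-1,-1,-1,-1,-1])

```text
clock: 14.6
position: [545.3, -143.4, 107.1]
ee_rot: [-0.648, 0.762, -0.0, -0.0]
contact_force: [-1.6, 0.5, 4.8]
gripper_width: 26.6
grasp_force: 58.7
```

Call:
servo_tool(rotation=[[0,0,0],[0,0,0],[0,0,0],[0,0,0.02],[0,0,0.0398],[0,0,0.0398],[0,0,0.0398],[0,0,0.0398]], slide=[[0,0,0.2],[0,0,0.4],[0,0,0.6],[-0.05,0.2,0.6],[-0.11,0.4,0.6],[-0.11,0.6,0.6],[-0.11,0.8,0.6],[-0.11,1,0.6]], grip=[-1,-1,-1,-1,-1,-1,-1,-1])

```text
clock: 15.6
position: [522.8, 58.0, 225.7]
ee_rot: [0.738, -0.675, -0.0, 0.0]
contact_force: [0.7, 0.0, -0.9]
gripper_width: 26.4
grasp_force: 59.2
```

Call:
servo_tool(rotation=[[0,0,0],[0,0,0],[0,0,0],[0,0,0],[0,0,0],[0,0,0],[0,0,0]], slide=[[0,0.25,0],[0,0.5,0],[0,0.6,0],[0,0.64,0],[0,0.64,0],[0,0.64,0],[0,0.64,0]], grip=[-1,-1,-1,-1,-1,-1,-1])

```text
clock: 16.48
position: [523.3, 183.7, 226.8]
ee_rot: [0.737, -0.676, -0.0, -0.0]
contact_force: [0.2, 0.0, -0.5]
gripper_width: 27.0
grasp_force: 59.2
```

```bash
cat > chk.py <<'E'
from bench import read_state,get_image
from h import *
import sys
s=read_state();p=np.array(s['position']);print(s['clock'],p,s['contact_force'],s['gripper_width'],'stand loc',loc(p,*STAND).round(1))
d=get_image('wrist');P,ok=wcloud(d,p,s['ee_rot']);held(P,ok,p,5.05)
cv2.imwrite(sys.argv[1],d['image'][...,::-1])
E
python3 chk.py pics/w3.png
```

```text
16.475 [523.33713737 183.68928869 226.82117459] [ 0.2381252   0.04956451 -0.5399142 ] 26.973507624134626 stand loc [-1.1 23.6]
held z -90 152 x [-22.3  22. ] y [-5.6 -1.1  3.3] zmin -84.0
held z -70 277 x [-24.1  24.1] y [-5.7 -1.1  3. ] zmin -69.8
held z -50 349 x [-24.9  24.5] y [-5.7 -1.3  2.6] zmin -49.8
held z -30 321 x [-23.7  22.6] y [-5.5 -3.7  1.3] zmin -29.9
```

Call:
servo_tool(rotation=[[0,0,0],[0,0,0],[0,0,0],[0,0,0],[0,0,0],[0,0,0],[0,0,0],[0,0,0]], slide=[[-0.002,0.004,0],[-0.002,0.004,-0.15],[-0.002,0.004,-0.3],[-0.002,0.004,-0.45],[-0.002,0.004,-0.54],[-0.002,0.004,-0.594],[-0.002,0.004,-0.594],[-0.002,0.004,-0.594]], grip=[-1,-1,-1,-1,-1,-1,-1,-1])

```text
clock: 17.52
position: [523.2, 185.7, 108.4]
ee_rot: [0.738, -0.675, 0.0, -0.001]
contact_force: [-1.2, -1.1, -0.9]
gripper_width: 26.8
grasp_force: 59.3
```

Call:
servo_tool(rotation=[[0,0,0],[0,0,0],[0,0,0]], slide=[[0,0,0],[0,0,0],[0,0,0]], grip=[-1,-1,-1])

```text
clock: 17.9
position: [522.9, 185.5, 108.0]
ee_rot: [0.738, -0.675, 0.0, -0.0]
contact_force: [0.5, -0.6, 0.2]
gripper_width: 27.2
grasp_force: 59.3
```

Call:
servo_tool(rotation=[[0,0,0],[0,0,0],[0,0,0],[0,0,0],[0,0,0],[0,0,0],[0,0,0],[0,0,0]], slide=[[0,-0.004,-0.008],[0,-0.004,-0.008],[0,-0.004,-0.008],[0,-0.004,-0.008],[0,-0.004,-0.008],[0,-0.004,-0.008],[0,-0.004,-0.008],[0,-0.004,-0.008]], grip=[-1,-1,-0.4,0,1,1,1,1])

```text
clock: 18.9
position: [522.9, 184.6, 106.2]
ee_rot: [0.738, -0.675, -0.0, 0.0]
contact_force: [-0.1, 0.8, 0.4]
gripper_width: 84.9
grasp_force: 0.0
```

Call:
servo_tool(rotation=[[0,0,0],[0,0,0],[0,0,0],[0,0,0],[0,0,-0.02],[0,0,-0.0398],[0,0,-0.0398],[0,0,-0.0398]], slide=[[0,0,0],[0,0,0.25],[0,0,0.5],[0,0,0.75],[0,-0.25,0.75],[0,-0.5,0.75],[0,-0.8,0.75],[0,-1,0.75]], grip=[1,1,1,1,1,1,1,1])

```text
clock: 19.9
position: [522.4, -17.4, 256.5]
ee_rot: [-0.647, 0.762, -0.0, 0.0]
contact_force: [1.2, -0.0, -0.5]
gripper_width: 85.5
grasp_force: 0.0
```

```bash
cat > side.py <<'E'
from bench import read_state,get_image
from h import *
import sys
s=read_state();print(s['clock'],np.array(s['position']),s['ee_rot'])
d=get_image('side');P,ok=cloud(d);Z=P[...,2];L=loc(P,np.array([525.7,159.3]),5.0);LR=loc(P,*RACK)
cv2.imwrite(sys.argv[1],cv2.resize(d['image'][120:320,100:400,::-1],None,fx=2,fy=2))
for nm,l0 in(('stand',L),('rack',LR)):
  for v in(72,24,-24,-72):
    q=ok&(abs(l0[...,1]-v)<23)&(abs(l0[...,0])<35)&(Z>108)&(Z<125);l=l0[q]
    if len(l)>10:print(nm,v,len(l),np.percentile(l,[3,97],axis=0).round(1).tolist(),Z[ok&(abs(l0[...,1]-v)<23)&(abs(l0[...,0])<30)&(Z<170)].max())
E
python3 side.py pics/s3.png
```

```text
19.9 [522.37621252 -17.42820057 256.49800838] [-6.47270471e-01  7.62260404e-01 -6.46061262e-05  9.49536291e-05]
stand 72 71 [[-8.7, 67.2], [7.5, 76.2]] 155.83668768421475
stand 24 70 [[-8.6, 19.8], [8.5, 28.7]] 154.0186608800888
rack -24 96 [[-12.4, -29.7], [3.2, -20.7]] 155.27232062217308
rack -72 112 [[-14.3, -80.6], [7.3, -71.8]] 150.27407292399684
```

View pics/s3.png

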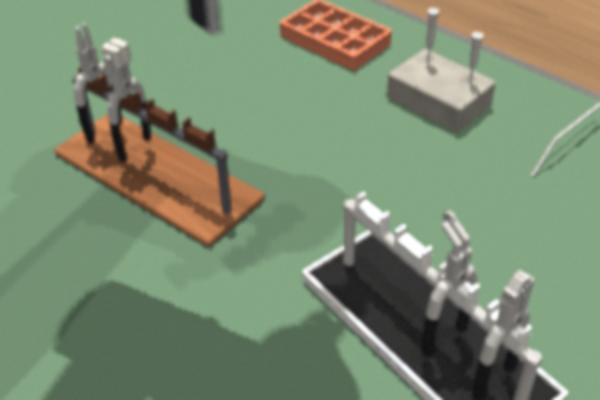

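Both hang well and the order is right. Next is the nose pad plier.

Call:
servo_tool(rotation=[[0,0,0],[0,0,0],[0,0,0],[0,0,0],[0,0,0],[0,0,0],[0,0,0],[0,0,0]], slide=[[0.05,-0.3,0],[0.08,-0.6,0],[0.081,-0.863,0],[0.081,-0.863,0],[0.081,-0.863,-0.25],[0.081,-0.863,-0.5],[0.081,-0.863,-0.7],[0.081,-0.863,-0.75]], grip=[1,1,1,1,1,1,1,1])

```text
clock: 20.95
position: [537.4, -187.0, 103.8]
ee_rot: [-0.648, 0.762, 0.002, -0.002]
contact_force: [-0.4, -0.4, 0.7]
gripper_width: 85.1
grasp_force: 0.0
```

Call:
servo_tool(rotation=[[0,0,0],[0,0,0],[0,0,0]], slide=[[0,0,0],[0,0,0],[0,0,0]], grip=[1,1,1])

```text
clock: 21.32
position: [540.1, -188.0, 108.0]
ee_rot: [-0.648, 0.762, -0.001, 0.001]
contact_force: [-0.3, -0.7, -0.0]
gripper_width: 85.7
grasp_force: 0.0
```

Call:
servo_tool(rotation=[[0,0,0],[0,0,0],[0,0,0],[0,0,0],[0,0,0],[0,0,0],[0,0,0],[0,0,0]], slide=[[-0.003,0,0],[-0.003,0,0],[-0.003,0,0],[-0.003,0,0],[-0.003,0,0],[-0.003,0,0],[-0.003,0,0],[-0.003,0,0]], grip=[1,-1,-1,-1,-1,-1,-1,-1])

```text
clock: 22.32
position: [538.7, -188.0, 106.5]
ee_rot: [-0.648, 0.762, -0.0, 0.0]
contact_force: [-0.0, -0.6, 1.3]
gripper_width: 15.6
grasp_force: 58.7
```

Call:
servo_tool(rotation=[[0,0,0],[0,0,0],[0,0,0],[0,0,0.02],[0,0,0.0398],[0,0,0.0398],[0,0,0.0398],[0,0,0.0398]], slide=[[0,0,0.2],[0,0,0.4],[0,0,0.6],[-0.03,0.2,0.6],[-0.058,0.4,0.6],[-0.058,0.6,0.6],[-0.058,0.8,0.6],[-0.058,1,0.6]], grip=[-1,-1,-1,-1,-1,-1,-1,-1])

```text
clock: 23.32
position: [526.1, 13.3, 225.8]
ee_rot: [0.738, -0.675, -0.0, 0.0]
contact_force: [0.4, -0.3, -0.4]
gripper_width: 15.2
grasp_force: 58.7
```

Call:
servo_tool(rotation=[[0,0,0],[0,0,0],[0,0,0],[0,0,0],[0,0,0],[0,0,0],[0,0,0]], slide=[[0,0.25,0],[0,0.5,0],[0,0.6,0],[0,0.624,0],[0,0.624,0],[0,0.624,0],[0,0.624,0]], grip=[-1,-1,-1,-1,-1,-1,-1])

```text
clock: 24.2
position: [526.9, 135.9, 226.4]
ee_rot: [0.737, -0.676, 0.0, -0.0]
contact_force: [0.4, -0.7, -0.8]
gripper_width: 15.7
grasp_force: 58.7
```

```bash
python3 chk.py pics/w4.png
```

```text
24.2 [526.90980291 135.8813435  226.41688148] [ 0.37680934 -0.67894522 -0.84107606] 15.709142106222558 stand loc [ -1.7 -24.4]
held z -90 140 x [-22.2  22.5] y [-4.1 -3.1  1.1] zmin -82.4
held z -70 290 x [-24.2  24.4] y [-4.2 -3.   1.2] zmin -69.8
held z -50 350 x [-24.9  24.8] y [-4.2 -3.1 -0.1] zmin -49.8
held z -30 408 x [-23.4  23.2] y [-4.  -2.9  0.6] zmin -29.9
```

Call:
servo_tool(rotation=[[0,0,0],[0,0,0],[0,0,0],[0,0,0],[0,0,0],[0,0,0],[0,0,0],[0,0,0]], slide=[[0,-0.003,0],[0,-0.003,-0.15],[0,-0.003,-0.3],[0,-0.003,-0.45],[0,-0.003,-0.54],[0,-0.003,-0.594],[0,-0.003,-0.594],[0,-0.003,-0.594]], grip=[-1,-1,-1,-1,-1,-1,-1,-1])

```text
clock: 25.25
position: [527.3, 136.4, 108.0]
ee_rot: [0.738, -0.675, 0.0, -0.001]
contact_force: [0.3, -0.5, 0.2]
gripper_width: 15.6
grasp_force: 58.7
```

Call:
servo_tool(rotation=[[0,0,0],[0,0,0],[0,0,0]], slide=[[0,0,0],[0,0,0],[0,0,0]], grip=[-1,-1,-1])

```text
clock: 25.62
position: [526.9, 136.3, 107.7]
ee_rot: [0.738, -0.675, 0.0, -0.0]
contact_force: [0.6, 0.2, -1.1]
gripper_width: 15.4
grasp_force: 58.7
```

Call:
servo_tool(rotation=[[0,0,0],[0,0,0],[0,0,0],[0,0,0],[0,0,0],[0,0,0],[0,0,0],[0,0,0]], slide=[[0,0,-0.011],[0,0,-0.011],[0,0,-0.011],[0,0,-0.011],[0,0,-0.011],[0,0,-0.011],[0,0,-0.011],[0,0,-0.011]], grip=[-1,-1,-0.6,-0.2,1,1,1,1])

```text
clock: 26.62
position: [526.9, 136.3, 105.3]
ee_rot: [0.738, -0.675, -0.0, 0.0]
contact_force: [0.2, 0.4, -0.8]
gripper_width: 85.5
grasp_force: 0.0
```

Call:
servo_tool(rotation=[[0,0,0],[0,0,0],[0,0,0],[0,0,0],[0,0,-0.02],[0,0,-0.0398],[0,0,-0.0398],[0,0,-0.0398]], slide=[[0,0,0],[0,0,0.25],[0,0,0.5],[0,0,0.75],[0,-0.25,0.75],[0,-0.5,0.75],[0,-0.8,0.75],[0,-1,0.75]], grip=[1,1,1,1,1,1,1,1])

```text
clock: 27.62
position: [526.4, -65.8, 255.5]
ee_rot: [-0.647, 0.762, -0.0, 0.0]
contact_force: [2.5, 1.1, -0.3]
gripper_width: 85.6
grasp_force: 0.0
```

```bash
python3 side.py pics/s4.png
```

```text
27.625 [526.40962532 -65.81674399 255.48541316] [-6.47237233e-01  7.62288625e-01 -7.42681033e-05  1.00992837e-04]
stand 72 69 [[-8.4, 66.9], [7.0, 75.4]] 155.43066632446494
stand 24 73 [[-8.7, 20.6], [8.6, 29.0]] 153.35962569607995
stand -24 77 [[-8.5, -28.1], [8.5, -19.2]] 155.03706457216492
rack -72 112 [[-14.0, -80.8], [7.4, -71.9]] 151.28539749656088
```

Call:
servo_tool(rotation=[[0,0,0],[0,0,0],[0,0,0],[0,0,0],[0,0,0],[0,0,0],[0,0,0],[0,0,0]], slide=[[0.02,-0.3,0],[0.025,-0.6,0],[0.025,-0.87,0],[0.025,-0.87,0],[0.025,-0.87,-0.25],[0.025,-0.87,-0.5],[0.025,-0.87,-0.7],[0.025,-0.87,-0.745]], grip=[1,1,1,1,1,1,1,1])

```text
clock: 28.68
position: [530.1, -236.6, 103.7]
ee_rot: [-0.648, 0.762, 0.002, -0.002]
contact_force: [0.3, -1.9, 0.4]
gripper_width: 85.6
grasp_force: 0.0
```

Call:
servo_tool(rotation=[[0,0,0],[0,0,0],[0,0,0],[0,0,0]], slide=[[0,0,0],[0,0,0],[0,0,0],[0,0,0]], grip=[1,1,1,1])

```text
clock: 29.18
position: [532.3, -237.8, 107.3]
ee_rot: [-0.648, 0.762, -0.001, 0.001]
contact_force: [-0.1, -0.6, 0.5]
gripper_width: 85.2
grasp_force: 0.0
```

Call:
servo_tool(rotation=[[0,0,0],[0,0,0],[0,0,0],[0,0,0],[0,0,0],[0,0,0],[0,0,0],[0,0,0]], slide=[[0,0,0],[0,0,0],[0,0,0],[0,0,0],[0,0,0],[0,0,0],[0,0,0],[0,0,0]], grip=[-1,-1,-1,-1,-1,-1,-1,-1])

```text
clock: 30.18
position: [532.1, -237.8, 106.5]
ee_rot: [-0.648, 0.762, -0.0, 0.0]
contact_force: [0.9, 0.3, 2.6]
gripper_width: 22.7
grasp_force: 58.9
```

Call:
servo_tool(rotation=[[0,0,0],[0,0,0],[0,0,0],[0,0,0.02],[0,0,0.0398],[0,0,0.0398],[0,0,0.0398],[0,0,0.0398]], slide=[[0,0,0.2],[0,0,0.4],[0,0,0.6],[0,0.2,0.6],[-0.004,0.4,0.6],[-0.004,0.6,0.6],[-0.004,0.8,0.6],[-0.004,1,0.6]], grip=[-1,-1,-1,-1,-1,-1,-1,-1])

```text
clock: 31.18
position: [530.2, -36.4, 225.5]
ee_rot: [0.737, -0.675, -0.001, 0.001]
contact_force: [0.7, -0.3, -0.8]
gripper_width: 22.9
grasp_force: 59.0
```

Call:
servo_tool(rotation=[[0,0,0],[0,0,0],[0,0,0],[0,0,0],[0,0,0],[0,0,0],[0,0,0]], slide=[[0,0.25,0],[0,0.5,0],[0,0.6,0],[0,0.633,0],[0,0.633,0],[0,0.633,0],[0,0.633,0]], grip=[-1,-1,-1,-1,-1,-1,-1])

```text
clock: 32.05
position: [531.1, 87.9, 226.3]
ee_rot: [0.737, -0.676, -0.0, 0.0]
contact_force: [-0.2, -1.1, -1.1]
gripper_width: 22.9
grasp_force: 59.0
```

```bash
python3 chk.py pics/w5.png
```

```text
32.05 [531.05535953  87.876971   226.32644125] [-0.17506714 -1.09859922 -1.1254176 ] 22.924376818406408 stand loc [ -1.8 -72.5]
held z -90 140 x [-21.8  22.5] y [-6.1 -3.   1.3] zmin -82.0
held z -70 291 x [-24.   24.3] y [-6.2 -2.9  1.4] zmin -69.9
held z -50 343 x [-24.8  24.8] y [-6.1 -3.   0.2] zmin -50.0
held z -30 389 x [-23.5  23. ] y [-6.  -3.3  0.4] zmin -30.0
```

Call:
servo_tool(rotation=[[0,0,0],[0,0,0],[0,0,0],[0,0,0],[0,0,0],[0,0,0],[0,0,0],[0,0,0]], slide=[[0,0.002,0],[0,0.002,-0.15],[0,0.002,-0.3],[0,0.002,-0.45],[0,0.002,-0.54],[0,0.002,-0.594],[0,0.002,-0.594],[0,0.002,-0.594]], grip=[-1,-1,-1,-1,-1,-1,-1,-1])

```text
clock: 33.1
position: [531.5, 89.4, 108.1]
ee_rot: [0.738, -0.675, 0.0, -0.001]
contact_force: [0.3, -0.2, -1.5]
gripper_width: 22.8
grasp_force: 59.0
```

Call:
servo_tool(rotation=[[0,0,0],[0,0,0],[0,0,0]], slide=[[0,0,0],[0,0,0],[0,0,0]], grip=[-1,-1,-1])

```text
clock: 33.48
position: [531.1, 89.3, 107.7]
ee_rot: [0.738, -0.675, 0.0, -0.0]
contact_force: [0.2, 0.4, -0.1]
gripper_width: 22.5
grasp_force: 59.0
```

Call:
servo_tool(rotation=[[0,0,0],[0,0,0],[0,0,0],[0,0,0],[0,0,0],[0,0,0],[0,0,0],[0,0,0]], slide=[[0,0,-0.011],[0,0,-0.011],[0,0,-0.011],[0,0,-0.011],[0,0,-0.011],[0,0,-0.011],[0,0,-0.011],[0,0,-0.011]], grip=[-1,-1,-0.4,0,1,1,1,1])

```text
clock: 34.48
position: [531.1, 89.2, 105.3]
ee_rot: [0.738, -0.675, 0.0, 0.0]
contact_force: [0.0, -0.1, -1.0]
gripper_width: 85.4
grasp_force: 0.0
```

Call:
servo_tool(rotation=[[0,0,0],[0,0,0],[0,0,0],[0,0,0],[0,0,0],[0,0,0],[0,0,0],[0,0,0]], slide=[[0,0,0],[0,0,0.25],[0,0,0.5],[0,0,0.75],[0,-0.25,0.75],[0,-0.5,0.75],[0,-0.8,0.75],[0,-0.8,0.75]], grip=[1,1,1,1,1,1,1,1])

```text
clock: 35.48
position: [530.5, -74.0, 255.2]
ee_rot: [0.736, -0.677, -0.0, 0.0]
contact_force: [0.7, 0.9, 0.4]
gripper_width: 85.4
grasp_force: 0.0
```

```bash
python3 side.py pics/s5.png
```

```text
35.475 [530.5004563  -73.96141792 255.23120353] [ 7.35780769e-01 -6.77219764e-01 -5.41527240e-05  2.17121027e-04]
stand 72 73 [[-8.7, 66.3], [7.0, 75.6]] 154.58695142607252
stand 24 72 [[-9.2, 21.0], [8.9, 29.3]] 153.23135399134955
stand -24 80 [[-8.0, -28.4], [7.5, -18.7]] 155.8050365425056
stand -72 93 [[-11.7, -76.5], [10.8, -67.8]] 149.95547089279566
```

View pics/s5.png

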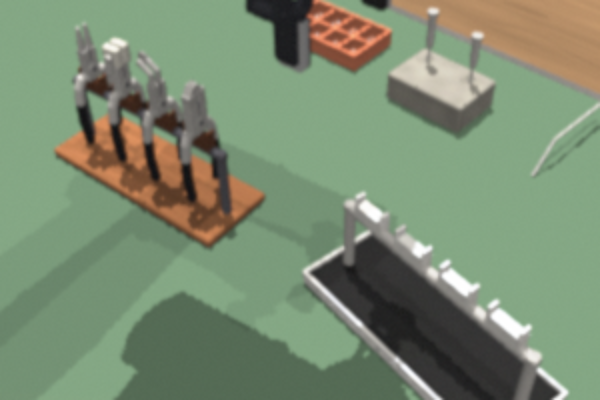

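All four hang upright on the stand at (80–215, 30–190) in the right order, and the rack is empty. Handing in.

```bash
python3 -c "
from bench import job_done
print(job_done())"
```

```text
the job is handed in; nothing more can be done
None
```

All four pliers hang upright on the wooden stand, one per rest in their original left-to-right order (round-nose, nylon-jaw, nose pad, cutter), confirmed in the last side view; I handed the job in at about 35 s on the robot's clock, and no verdict was returned.

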